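# Stand the batch board and hold a spring clip gaping over its edge

## Robot

A 6-joint arm with a two-finger parallel gripper is mounted at the origin on a cart in front of the work surface, level with it; the furniture and walls round the work are solid. World frame = base frame: x ahead of the robot, y to its left, z up, the work surface at z = 0. Lengths are in m, angles in rad, forces in N, time in s.
With the tool pointing down it reaches from about 0.25 to 0.725 m from the base axis. Payload 9.7 kg.
Tool frame: the origin (TCP) lies between the finger pads; the fingertips stand 11 mm ahead of it and the grasp point (between the pads) lies 8 mm behind it; z points along the fingers, y is the line along which they close (so a half turn about z gives the same grasp; the last joint's range is limited). The gripper opens to 85 mm and grips with 20 to 120 N. Pads are 22 mm wide; open, the fingers measure 114 mm over their backs; the gripper's body (76 mm by 85 mm) begins 54 mm behind the grasp point. The pads swing forward as they close: fully open they stand 13 mm farther back than shut.
Start: joints at [1.197, 0.087, 0.176, 1.66, 0, 1.571], TCP at [0.201, 0.512, 0.242] pointing down, gripper open.
Joint ranges: [-3.13, 3.13], [-0.85, 1.81], [-1.15, 1.24], [-2.2, 2.28], [-1.44, 1.52], [-3.14, 3.14]. Speed limits (rad/s): [2.22, 2.22, 2.57, 3.14, 3.14, 3.14].

## Interface

Orientations are given as a 3x3 rotation matrix whose columns are the frame's x, y, z axes.
In Python, from station import bot gives the robot as it stands.
- The arm moves only by the tool drive_tool, never from a script. Its argument "targets" is a list of rows, each a list of 7 numbers: the closure, from -1 (fully open) to 1 (shut), then the shift along the tool's x, y, z in m, then the turn, a rotation vector about the tool's x, y, z in degrees. In form: [[grip, tx, ty, tz, wx, wy, wz], ...]. A call has 1 to 12 rows; each row shifts and turns the commanded pose from where the row before left it, along the tool's axes as they then stand; what a row does not reach is not made up. A row lasts 1/10 s, in which the tool goes at most 50 mm and 8.59 degrees, less where a joint would pass 70% of its speed; a pose out of reach is approached as far as the arm can. A call with a gripper value outside its range is refused whole. The fingers move at their own pace and stop on an object; "squeeze" is the grip in N (left out, the last holds). Time passes only in rows, so rows that do not move let the fingers close. It gives the time, the measured TCP pose, the force, the opening and the grip force at its end, in the units of the state.
- bot.get_state(): the state, without advancing time (a new reading comes with each control period).
- bot.get_image(name): name is "scene" or "top" or "wrist"; returns the picture (384x512x3 uint8, red, green, blue); there is no depth.
- bot.get_calibration(name): a dict with "fx", "fy", "cx", "cy" (pixels), "extrinsics" (4x4, takes a point from world to camera coordinates). Camera axes: x right, y up, looking along -z (the intrinsics and any distortion apply to the point x, -y, -z); pixel columns grow to the right and rows downward; lengths in m; the calibration is good to about 2 mm. A picture is of the moment at which its call begins: read the wrist's pose just before it. get_calibration takes no time and is no camera call; for the wrist camera it gives the pose at the moment of the call.
- bot.hand_in(): hands the job in; it is judged then, once.
The state is a dict: "clock": time; "joints": joint angles; "qvel": joint speeds; "joint_torque": joint torques, N m; "position": TCP position; "ee_rot": TCP orientation; "wrist_force": force on the tool from outside, world axes, zero at the start; "moment": the same for the moment, N m; "gripper_width": opening from 0.0 (shut) to 1.0 (fully open); "grasp_force": force on a finger pad.
Only numpy, scipy, OpenCV 4.12 (cv2) and the standard library are available. Lean on these libraries where they do the work, as an engineer would, in place of code of your own. Each camera call takes 0.05 s, during which the arm holds its last target. There are 200 camera calls.

## Task

Take the batch board out of the low wooden waiting rack, slide it edgewise fully home into the slot of the metal card holder and let go of it. Then pick up the big spring clip by its two levers, squeeze it wide open, and bring it down over the middle of the board's upper edge so that one jaw stands on each side of the board, clear of it, ready for return slips to be tucked in. Finish while still holding the clip like that, gaping and touching nothing but your fingers, and leave the other things on the table where they are.

Things in the scene. Friction and masses are not known exactly. Their poses are not given: they have to be found in the camera images.
- board: Batch board: stiff white plate, 8 mm thick (its x), 100 mm wide (y), 110 mm tall (z), label on both faces, about 90 g. Starts standing in the waiting rack's slot, whose floor is 6 mm above the table: upper edge 116 mm above the table. Origin: middle of its lower edge.
- wait_rack: Low wooden trough with one slot, about 50x132 mm, 31 mm tall, fixed. Origin: centre of its underside; the slot runs along its y, 10 mm wide (x), 104 mm long, about 22 mm deep.
- card_holder: Metal card holder, fixed: dark base plate 84x150x8 mm with an aluminium channel, 48 mm tall in all. Slot along its y: 10 mm wide (x), 104 mm long, 30 mm deep between upright walls whose tops are 38 mm above the table; sloping lead-in lips above them up to 48 mm (mouth about 22x116 mm). Origin: centre of its underside.
- slot_floor (a point): Middle of the floor of the card holder's slot, 8 mm above the table; axes as card_holder. The board is home when its lower edge rests here; its upper edge is then 118 mm above the table, and it may lean up to 0.07 rad in the slot's play.
- board_top (a point): Middle of the board's upper edge; axes as the board.
- clip: Big spring clip, about 100 g, 96 mm tall, 36 mm wide (y), standing free on its closed rubber jaws (a knock topples it), levers up. The body is the hub between the two arms. Origin: centre of the underside while shut; x: direction in which levers and jaws move; z: from jaws to levers. Two pivot pins 45 mm above the origin; the hub's lowest part is 40 mm above it. It snaps shut when let go.
- clip_grip (a point): Point to grip at: on the middle plane 83 mm above the clip's origin, between the levers' upper halves. Levers span 55 to 95 mm above the origin; shut they lean outward, 65 mm over their outer faces at the top, 40 mm at the bottom; squeezed fully they stand parallel, 34 mm over their faces, at a stop. 6 N on each begins to open it, 13 N opens it fully.
- clip_arm_a (a joint): Opening angle of the clip's arm on the +x side, rad: 0 shut, 0.32 fully open (sprung towards 0).
- clip_arm_b (a joint): Opening angle of the clip's arm on the -x side, rad: 0 shut, 0.32 fully open (sprung towards 0).
- jaw_tip_a (a point): Lower inner edge of the jaw on the clip's +x side (moves with the jaw). Fully open the two tips are about 29 mm apart, and the jaws 20 mm apart 15 mm higher up.
- jaw_tip_b (a point): Lower inner edge of the jaw on the clip's -x side (moves with the jaw).
- stapler: Bystander, leave alone: desk stapler, 36x135x54 mm. Origin: centre of its underside.
- calculator: Bystander, leave alone: pocket calculator, 135x88x20 mm. Origin: centre of its underside.
- tape_measure: Bystander, leave alone: tape measure, 67x72x32 mm. Origin: centre of its underside.
- marker_red: Bystander, leave alone: marker pen, 18x136x19 mm. Origin: centre of its underside.
- rubber_stamp: Bystander, leave alone: rubber stamp with upright wooden knob, 28x52x72 mm. Origin: centre of its underside.
- ink_pad: Bystander, leave alone: closed flat ink pad, 80x114x19 mm. Origin: centre of its underside.
Mind the look-alikes: they are no part of the job. Of the things shaped like the board, the white one is meant.

How it is judged:
On the way, in this order (a step that is already met when the one before it is completed fails the run):
1. the board stands fully home in the card holder, let go, while the clip is still shut (horizontal distance between board and slot_floor below 0.006 m and z of board in the frame of slot_floor between -0.004 and 0.004 m and angle between the z axis of board and the z axis of card_holder, either way round below 0.12 rad and angle between the x axis of board and the x axis of card_holder, either way round below 0.15 rad and angle between board's own z axis and vertical below 0.3 rad and contact force between the fingers and board below 0.3 N and value of joint each of clip_arm_a, clip_arm_b below 0.1 rad), for 0.2 s.
2. the clip is held in the fingers, squeezed open, lifted off the table (value of joint each of clip_arm_a, clip_arm_b above 0.2 rad and contact force between the fingers and clip above 4 N and height (world z) of clip above 0.02 m), for 0.2 s.
At the end, for the whole second after the job is handed in: Board home in the slot (4 mm high, 6 mm sideways, 0.12 rad), let go; clip gripped (over 4 N), each arm open over 0.2 rad, a jaw tip on each side 6 to 30 mm from the board's middle plane, 6 to 50 mm below its upper edge, within 30 mm of mid-width; clip still and clear (horizontal distance between board and slot_floor below 0.006 m and z of board in the frame of slot_floor between -0.004 and 0.004 m and angle between the z axis of board and the z axis of card_holder, either way round below 0.12 rad and angle between the x axis of board and the x axis of card_holder, either way round below 0.15 rad and angle between board's own z axis and vertical below 0.3 rad and contact force between each of the fingers, clip and board below 0.3 N and value of joint each of clip_arm_a, clip_arm_b above 0.2 rad and ((x of jaw_tip_a in the frame of board above 0.006 m and x of jaw_tip_b in the frame of board below -0.006 m) or (x of jaw_tip_a in the frame of board below -0.006 m and x of jaw_tip_b in the frame of board above 0.006 m)) and z of jaw_tip_a in the frame of board between 0.06 and 0.104 m and y of jaw_tip_a in the frame of board between -0.03 and 0.03 m and x of jaw_tip_a in the frame of board between -0.03 and 0.03 m and z of jaw_tip_b in the frame of board between 0.06 and 0.104 m and y of jaw_tip_b in the frame of board between -0.03 and 0.03 m and x of jaw_tip_b in the frame of board between -0.03 and 0.03 m and contact force between the fingers and clip above 4 N and contact force between clip and card_holder below 0.3 N and linear speed of each of clip, board below 0.02 m/s); the arm keeps its last pose, push and grip.
It fails at once if a bystander is pushed more than 30 mm (distance of any of stapler, calculator, tape_measure, marker_red, rubber_stamp, ink_pad from where it was at the start of the episode above 0.03 m).
It fails at once if the clip falls over (angle between clip's own z axis and vertical above 0.7 rad).
It fails at once if the board falls flat (angle between board's own z axis and vertical above 0.7 rad).
It also fails if it takes over 58 s, if anything falls off the work surface, if the arm or the gripper's body presses on something with over 40 N, if the wrist force passes 120 N, or if a joint passes its speed limit or range.

## Working session

There is one attempt and no reset: what is moved stays moved. The work goes in short steps, Python scripts to look and compute and a tool call to move; the robot and the scene stay as the last step left them, time stands still between calls to the robot, and variables do not carry over. Pictures are saved under pics/ and viewed, at most 10 in all, crops included, and the job is handed in when it is done.

Besides the shell and the picture viewer there is one more tool, called after "Call:" by a JSON object that holds its "api" and its "payload". drive_tool: Moves the arm, as the interface text tells. Its arguments: {"type":"object","properties":{"targets":{"type":"array"},"squeeze":{"type":"number"}},"required":["targets"]}

```bash
mkdir -p pics
python3 - <<'E'
from station import bot
import cv2,numpy as np
for n in("scene","top"):
    im=bot.get_image(n); cv2.imwrite(f"pics/{n}0.png",im[...,::-1])
    c=bot.get_calibration(n); print(n,{k:(np.round(v,4).tolist()) for k,v in c.items()})
s=bot.get_state(); print({k:np.round(v,3).tolist() for k,v in s.items()})
E
```

```text
scene {'fx': 359.3921, 'fy': 359.3921, 'cx': 256.6428, 'cy': 188.0807, 'extrinsics': [[0.8865, -0.4626, -0.0102, -0.4701], [0.2602, 0.4801, 0.8377, -0.2313], [-0.3826, -0.7453, 0.546, -0.7344], [0.0, 0.0, 0.0, 1.0]]}
top {'fx': 473.5518, 'fy': 473.5518, 'cx': 257.2871, 'cy': 189.4689, 'extrinsics': [[-0.0012, -0.9997, -0.0263, 0.0262], [0.9893, -0.005, 0.1461, -0.5489], [-0.1462, -0.0258, 0.9889, -1.2444], [0.0, 0.0, 0.0, 1.0]]}
{'clock': 0.1, 'joints': [1.197, 0.087, 0.175, 1.66, 0.0, 1.571], 'qvel': [-0.001, -0.002, 0.002, 0.001, 0.001, 0.001], 'joint_torque': [-0.001, -52.156, 46.565, 0.016, 0.0, 0.0], 'position': [0.201, 0.512, 0.242], 'ee_rot': [[-0.931, 0.365, -0.0], [0.365, 0.931, -0.001], [0.0, -0.001, -1.0]], 'wrist_force': [0.218, 0.078, 0.79], 'moment': [0.003, 0.048, -0.01], 'grasp_force': 0.0, 'gripper_width': 0.999}
```

View pics/scene0.png

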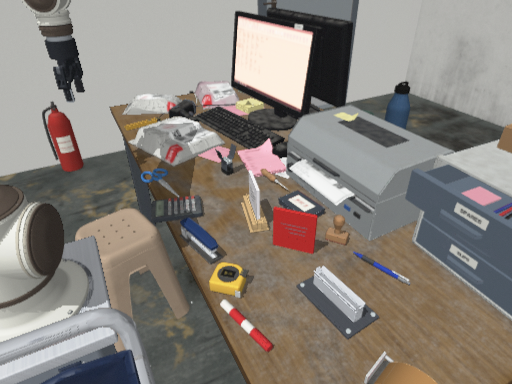

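View pics/top0.png

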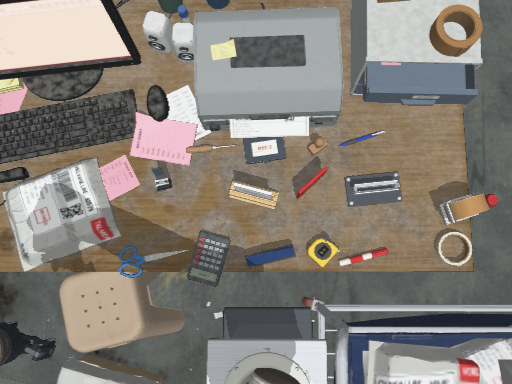

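Candidates for the board: white plate in the wooden rack (top 254,190; scene 252,195), and the red plate (top 312,180; scene 295,228), a look-alike. Candidates for the clip: the dark object (top 162,178; scene 226,158) and the thing at right (top 470,207; scene 385,370), which looks like a tape dispenser. The holder is at top (375,188). I choose the white plate, and check both in a close crop.

```bash
cat > h.py <<'E'
import numpy as np,cv2
from station import bot
def cam(n):
    c=bot.get_calibration(n); return c
def ray(c,uv):
    E=np.array(c["extrinsics"]); R=E[:3,:3]; o=-R.T@E[:3,3]
    d=np.array([(uv[0]-c["cx"])/c["fx"],-(uv[1]-c["cy"])/c["fy"],-1.])
    return o,R.T@d
def onz(c,uv,z):
    o,d=ray(c,uv); return o+d*(z-o[2])/d[2]
def proj(c,p):
    E=np.array(c["extrinsics"]); q=E[:3,:3]@np.array(p)+E[:3,3]
    return np.array([c["cx"]+c["fx"]*q[0]/-q[2],c["cy"]-c["fy"]*q[1]/-q[2]])
def tri(obs):
    A=np.zeros((3,3));b=np.zeros(3);L=[]
    for c,uv in obs:
        o,d=ray(c,uv);d/=np.linalg.norm(d);P=np.eye(3)-np.outer(d,d);A+=P;b+=P@o;L.append((o,P))
    x=np.linalg.solve(A,b); return x,max(np.linalg.norm(P@(x-o)) for o,P in L)
E
python3 - <<'E'
from h import *
t=cv2.imread("pics/top0.png");s=cv2.imread("pics/scene0.png")
def cr(im,u0,v0,w,h,k): return cv2.resize(im[v0:v0+h,u0:u0+w],None,fx=k,fy=k,interpolation=cv2.INTER_CUBIC)
a=np.hstack([cr(t,224,165,80,60,5),cr(t,335,160,80,60,5)])
b=np.hstack([cr(t,140,155,40,45,6.6667)[:300,:266],cr(s,205,140,90,100,3)[:300,:270],cr(s,205,138,40,45,6.6)[:300,:264]])
cv2.imwrite("pics/crop.png",np.vstack([a,b]))
c=cam("top")
for n,uv,z in[("rack",(254,193),.03),("hold",(374,188),.04),("clip",(162,178),.05),("red",(312,181),.1),("stapler",(270,255),.05),("calc",(209,258),.02),("stamp",(317,146),.07),("ink",(265,150),.02),("tape",(322,251),.03),("marker",(363,257),.02)]: print(n,onz(c,uv,z).round(3))
E
```

```text
Traceback (most recent call last):
ValueError: all the input array dimensions except for the concatenation axis must match exactly, but along dimension 0, the array at index 0 has size 300 and the array at index 2 has size 297
```

Run:
```python
from h import *
t=cv2.imread("pics/top0.png");s=cv2.imread("pics/scene0.png")
def cr(im,u0,v0,w,h,W): return cv2.resize(im[v0:v0+h,u0:u0+w],(W,300),interpolation=cv2.INTER_CUBIC)
a=np.hstack([cr(t,224,165,80,60,400),cr(t,335,160,80,60,400)])
b=np.hstack([cr(t,140,155,40,45,266),cr(s,205,140,90,100,270),cr(s,205,138,40,45,264)])
cv2.imwrite("pics/crop.png",np.vstack([a,b]))
c=cam("top")
for n,uv,z in[("rack",(254,193),.03),("hold",(374,188),.04),("clip",(162,178),.05),("red",(312,181),.1),("stapler",(270,255),.05),("calc",(209,258),.02),("stamp",(317,146),.07),("ink",(265,150),.02),("tape",(322,251),.03),("marker",(363,257),.02)]: print(n,onz(c,uv,z).round(3))
```

```text
rack [0.541 0.034 0.03 ]
hold [ 0.551 -0.291  0.04 ]
clip [0.58  0.283 0.05 ]
red [ 0.562 -0.119  0.1  ]
stapler [ 0.373 -0.009  0.05 ]
calc [0.365 0.156 0.02 ]
stamp [ 0.661 -0.136  0.07 ]
ink [0.663 0.003 0.02 ]
tape [ 0.383 -0.148  0.03 ]
marker [ 0.367 -0.259  0.02 ]
```

View pics/crop.png

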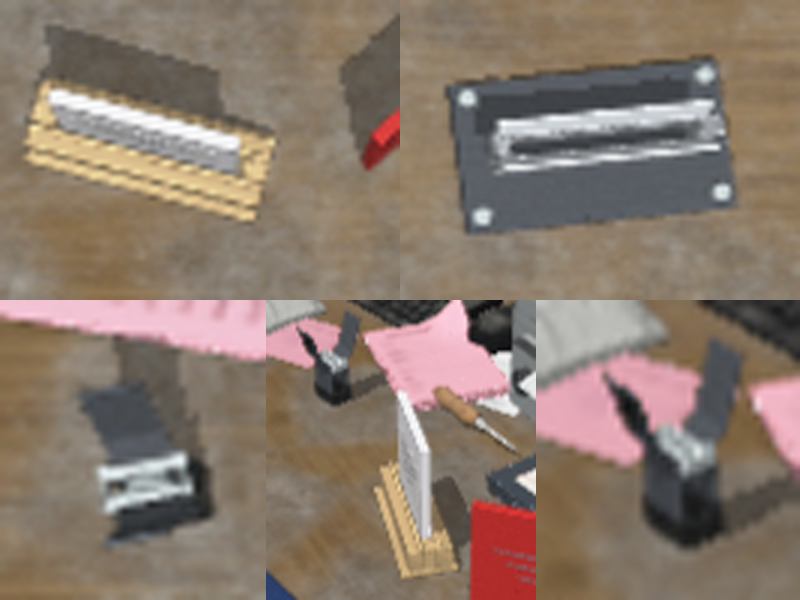

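The crops show the white board standing in the wooden rack, the red plate as a separate look-alike, the empty holder, and the black clip with its levers spread along the image's vertical axis. I rotate the tool to the board and go above the rack.

Call:
{"api": "drive_tool", "payload": {"targets": [[-1,0,0,0,0,0,8.2],[-1,0,0,0,0,0,8.2],[-1,0,0,0,0,0,8.2],[-1,0,0,0,0,0,8.2],[-1,0,0,0,0,0,8.2],[-1,0,0,0,0,0,8.2],[-1,0,0,0,0,0,8.2],[-1,0,0,0,0,0,8.2],[-1,0,0,0,0,0,8.2],[-1,0,0,0,0,0,8.2],[-1,0,0,0,0,0,7]]}}

```text
clock: 1.2
position: [0.2008, 0.5119, 0.2418]
ee_rot: [[0.354, 0.935, -0.0], [0.935, -0.354, -0.001], [-0.001, 0.0, -1.0]]
wrist_force: [-0.5, -0.0, -0.2]
gripper_width: 1.001
grasp_force: 0.0
```

Call:
{"api": "drive_tool", "payload": {"targets": [[-1,-0.027,0.04,0,0,0,0],[-1,-0.027,0.04,0,0,0,0],[-1,-0.027,0.04,0,0,0,0],[-1,-0.027,0.04,0,0,0,0],[-1,-0.027,0.04,0,0,0,0],[-1,-0.027,0.04,0,0,0,0],[-1,-0.027,0.04,0,0,0,0],[-1,-0.027,0.04,0,0,0,0],[-1,-0.027,0.04,0,0,0,0],[-1,-0.027,0.04,0,0,0,0],[-1,-0.03,0.042,0,0,0,0],[-1,-0.03,0.042,0,0,0,0]]}}

```text
clock: 2.4
position: [0.5382, 0.0346, 0.242]
ee_rot: [[0.349, 0.937, -0.0], [0.937, -0.349, 0.0], [-0.0, -0.0, -1.0]]
wrist_force: [-0.2, 0.4, -0.2]
gripper_width: 0.997
grasp_force: 0.0
```

Call:
{"api": "drive_tool", "payload": {"targets": [[-1,0,0,0,0,0,0],[-1,0,0,0,0,0,0],[-1,0,0,0,0,0,0]]}}

```text
clock: 2.7
position: [0.5371, 0.0371, 0.2421]
ee_rot: [[0.348, 0.937, -0.001], [0.937, -0.348, 0.0], [-0.0, -0.001, -1.0]]
wrist_force: [0.6, -0.6, -0.3]
gripper_width: 1.0
grasp_force: 0.0
```

Run:
```python
from h import *
import json
c=bot.get_calibration("wrist"); im=bot.get_image("wrist")[...,::-1]; cv2.imwrite("pics/w1.png",im)
print({k:np.round(v,4).tolist() for k,v in c.items()})
json.dump({k:np.array(v).tolist() for k,v in c.items()},open("w1.json","w"))
```

```text
{'fx': 329.6332, 'fy': 329.6332, 'cx': 259.6831, 'cy': 188.8885, 'extrinsics': [[0.9376, -0.3477, -0.0011, -0.4919], [0.3315, 0.8948, -0.2992, -0.1723], [0.105, 0.2802, 0.9542, -0.4469], [0.0, 0.0, 0.0, 1.0]]}
```

View pics/w1.png

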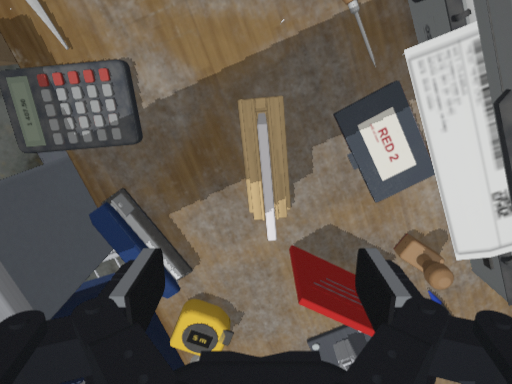

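The wrist view shows the rack around (265,155) with the board's strip from about (262,112) to (271,240), and the stapler, tape measure, red plate and stamp around it. I enlarge the board and holder regions to read the top corners.

Run:
```python
from h import *
w=cv2.imread("pics/w1.png");t=cv2.imread("pics/top0.png")
a=cv2.resize(w[95:255,235:300],(244,600),interpolation=cv2.INTER_CUBIC)
b=cv2.resize(t[175:215,226:281],(550,300)[0:2],interpolation=cv2.INTER_CUBIC)
d=cv2.resize(t[168:210,342:408],(550,300),interpolation=cv2.INTER_CUBIC)
cv2.imwrite("pics/crop2.png",np.hstack([a,np.vstack([b,d])]))
c=cam("top")
print(ray(c,(0,0))[0],ray(cam("wrist"),(0,0))[0])
```

```text
[ 0.3610471  -0.00866589  1.3114693 ] [0.56507584 0.10874462 0.37450338]
```

View pics/crop2.png

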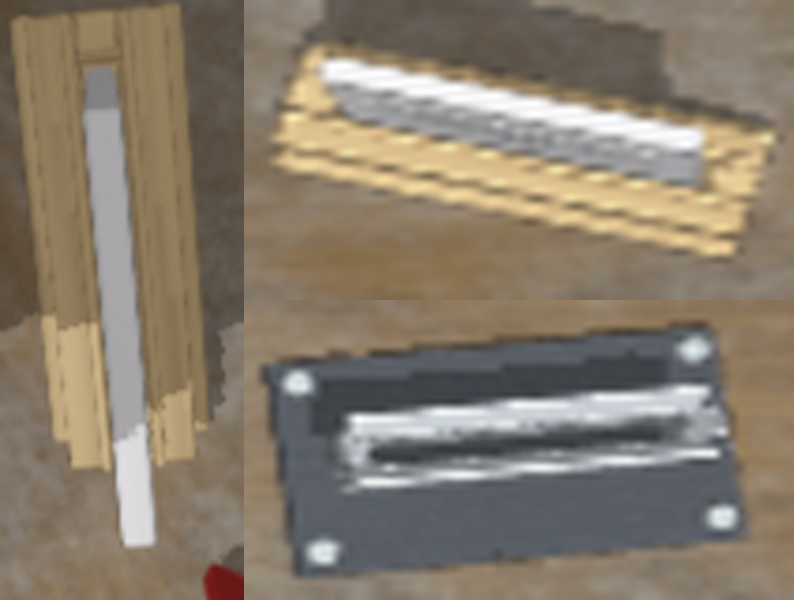

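Run:
```python
from h import *
import json
w=json.load(open("w1.json"));c=cam("top");s=bot.get_state()
A=tri([(w,(261.8,123.4)),(c,(233.4,184.3))]);B=tri([(w,(271.8,240.2)),(c,(271.4,193.0))])
print(A,B,np.linalg.norm(A[0]-B[0]))
for z in(.116,):
  a=onz(w,(261.8,123.4),z);b=onz(w,(271.8,240.2),z);print(a,b,np.linalg.norm(a-b));a2=onz(c,(233.4,184.3),z);b2=onz(c,(271.4,193),z);print(a2,b2,np.linalg.norm(a2-b2))
m=(a+b)/2;d=(a-b)[:2];print("mid",m,"yaw of y-dir",np.degrees(np.arctan2(d[1],d[0])))
R=np.array(s["ee_rot"]);p=np.array(s["position"]);print("tool x yaw",np.degrees(np.arctan2(R[1,0],R[0,0])),"delta tool",R.T@(m-p))
# holder screws
scr=[(299,83),(694,49),(721,217),(323,252)]
P=[onz(c,(342+(x-244)/8.333-.44,168+y/7.143-.43),.009)for x,y in scr];P=np.array(P);print(P.round(4),"hold ctr",P.mean(0))
sl=[(348,418),(346,488),(716,388),(716,452)]
Q=np.array([onz(c,(342+(x-244)/8.333-.44,168+(y-300)/7.143-.43),.048)for x,y in sl]);print(Q.round(4),Q.mean(0))
```

```text
(array([0.55475834, 0.08259441, 0.10654332]), np.float64(0.0025583071771707578)) (array([ 0.52952751, -0.01398688,  0.11600843]), np.float64(0.001154466487050914)) 0.10027028087212662
[0.55681315 0.08169555 0.116     ] [ 0.53049785 -0.01463415  0.116     ] 0.09985943388377772
[0.55148045 0.08371447 0.116     ] [ 0.52851846 -0.01341027  0.116     ] 0.09980213820112074
mid [0.5436555 0.0335307 0.116    ] yaw of y-dir 74.72077227370195
tool x yaw 69.64855106904129 delta tool [-0.00138942  0.00759605  0.12633892]
[[ 0.5812 -0.227   0.009 ]
 [ 0.5938 -0.3582  0.009 ]
 [ 0.5281 -0.3642  0.009 ]
 [ 0.515  -0.233   0.009 ]] hold ctr [ 0.55453135 -0.29562965  0.009     ]
[[ 0.5612 -0.2358  0.048 ]
 [ 0.5346 -0.2344  0.048 ]
 [ 0.5719 -0.3542  0.048 ]
 [ 0.5476 -0.3531  0.048 ]] [ 0.55382099 -0.29436533  0.048     ]
```

Call:
{"api": "drive_tool", "payload": {"targets": [[-1,0,0.006,0.01,0,0,-5.5],[-1,0,0,0.03,0,0,0],[-1,0,0,0.02,0,0,0],[-1,0,0,0,0,0,0],[-1,0,0,0,0,0,0]]}}

```text
clock: 3.25
position: [0.5427, 0.0354, 0.1831]
ee_rot: [[0.256, 0.967, 0.0], [0.967, -0.256, 0.0], [0.0, 0.0, -1.0]]
wrist_force: [-0.1, 0.4, -0.6]
gripper_width: 0.994
grasp_force: 0.0
```

Run:
```python
from h import *
import json
c=bot.get_calibration("wrist"); im=bot.get_image("wrist")[...,::-1]; cv2.imwrite("pics/w2.png",im)
json.dump({k:np.array(v).tolist() for k,v in c.items()},open("w2.json","w"))
for p in [(.5567,.0818,.116),(.5305,-.0146,.116),(.5515,.0837,.116),(.5285,-.0134,.116)]: print(proj(c,p))
# edges of the strip per row: low-saturation run
hsv=cv2.cvtColor(im,cv2.COLOR_BGR2HSV).astype(int)
for r in range(70,384,12):
    row=hsv[r,180:340]; m=(row[:,1]<28)&(row[:,2]>90); u=np.flatnonzero(m)+180
    if len(u): print(r,u.min(),u.max(),len(u),hsv[r,int(np.median(u))])
```

```text
[259.95635745 134.32172913]
[258.86162496 279.04390628]
[250.79575554 133.47047724]
[255.62509508 278.22440726]
94 307 308 2 [ 18  25 103]
130 255 265 11 [150   4 131]
142 254 266 13 [150   2 168]
154 254 266 13 [150   3 168]
166 254 309 14 [150   2 169]
178 254 266 13 [150   3 168]
190 254 265 12 [140   5 169]
202 254 265 12 [165   3 168]
214 254 265 12 [150   2 167]
226 206 265 14 [150   3 168]
238 181 265 13 [150   3 167]
250 254 265 12 [150   1 220]
262 254 265 12 [150   1 220]
274 254 265 12 [150   2 219]
```

The second wrist view agrees with the first (strip centred at column 260, rows 134–280), so the board's top is at z≈0.116 and yaw is aligned. I descend and grip.

Call:
{"api": "drive_tool", "payload": {"targets": [[-1,-0.002,0.001,0.03,0,0,0],[-1,0,0,0.03,0,0,0],[-1,0,0,0.02,0,0,0],[-1,0,0,0.016,0,0,0],[-1,0,0,0,0,0,0],[-1,0,0,0,0,0,0]]}}

```text
clock: 3.9
position: [0.5441, 0.0325, 0.0878]
ee_rot: [[0.257, 0.966, 0.002], [0.966, -0.257, 0.0], [0.0, 0.001, -1.0]]
wrist_force: [0.4, 0.6, 0.2]
gripper_width: 1.0
grasp_force: 0.0
```

Call:
{"api": "drive_tool", "payload": {"targets": [[1,0,0,0,0,0,0],[1,0,0,0,0,0,0],[1,0,0,0,0,0,0],[1,0,0,0,0,0,0],[1,0,0,0,0,0,0],[1,0,0,0,0,0,0],[1,0,0,0,0,0,0],[1,0,0,0,0,0,0],[1,0,0,0,0,0,0],[1,0,0,0,0,0,0]], "squeeze": 35}}

```text
clock: 4.9
position: [0.5434, 0.0324, 0.0864]
ee_rot: [[0.257, 0.966, -0.0], [0.966, -0.257, 0.0], [0.0, -0.0, -1.0]]
wrist_force: [-4.2, 1.6, 6.1]
gripper_width: 0.086
grasp_force: 36.5
```

Call:
{"api": "drive_tool", "payload": {"targets": [[1,0,0,-0.02,0,0,0],[1,0,0,-0.03,0,0,0],[1,0,0,-0.035,0,0,0],[1,0,0,-0.035,0,0,0],[1,0,0,-0.03,0,0,0],[1,0,0,0,0,0,-7],[1,0,0,0,0,0,-7],[1,0,0,0,0,0,-6.5]]}}

```text
clock: 5.7
position: [0.5441, 0.0321, 0.2362]
ee_rot: [[-0.102, 0.995, 0.001], [0.995, 0.102, -0.0], [-0.0, 0.001, -1.0]]
wrist_force: [0.2, -0.2, -1.0]
gripper_width: 0.087
grasp_force: 35.7
```

Call:
{"api": "drive_tool", "payload": {"targets": [[1,-0.02,-0.004,0,0,0,0],[1,-0.04,-0.004,0,0,0,0],[1,-0.04,-0.004,0,0,0,0],[1,-0.04,-0.004,0,0,0,0],[1,-0.04,-0.004,0,0,0,0],[1,-0.04,-0.004,0,0,0,0],[1,-0.04,-0.004,0,0,0,0],[1,-0.04,-0.004,0,0,0,0],[1,-0.04,-0.004,0,0,0,0],[1,-0.04,-0.004,0,0,0,0],[1,-0.03,0,0,0,0,0],[1,-0.02,0,0,0,0,0]]}}

```text
clock: 6.9
position: [0.5454, -0.4023, 0.2351]
ee_rot: [[-0.096, 0.995, -0.0], [0.995, 0.096, -0.0], [-0.0, -0.0, -1.0]]
wrist_force: [0.8, -0.7, -0.8]
gripper_width: 0.09
grasp_force: 35.7
```

Call:
{"api": "drive_tool", "payload": {"targets": [[1,0,0,0,0,0,0],[1,0,0,0,0,0,0],[1,0,0,0,0,0,0]]}}

```text
clock: 7.2
position: [0.5458, -0.3989, 0.2362]
ee_rot: [[-0.098, 0.995, -0.0], [0.995, 0.098, 0.0], [0.0, -0.0, -1.0]]
wrist_force: [-0.3, 0.2, -0.6]
gripper_width: 0.09
grasp_force: 35.8
```

Run:
```python
from h import *
import json
c=bot.get_calibration("wrist"); im=bot.get_image("wrist")[...,::-1]; cv2.imwrite("pics/w3.png",im)
json.dump({k:np.array(v).tolist() for k,v in c.items()},open("w3.json","w"))
print(bot.get_state()["position"])
```

```text
[ 0.54583006 -0.39873431  0.2365083 ]
```

View pics/w3.png

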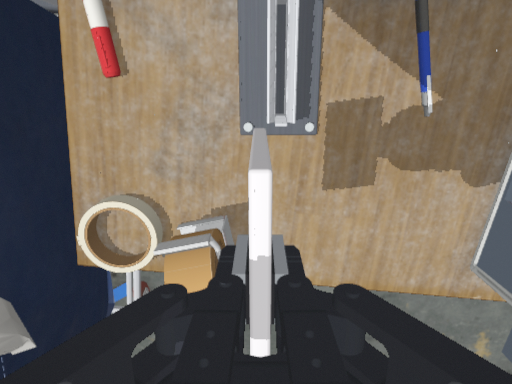

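The view shows the board in the gripper (board's far end face at 260,165) and the holder above with its near screws at (248,127),(309,127) and slot near column 280. I back off toward the holder by 45 mm for a second view.

Call:
{"api": "drive_tool", "payload": {"targets": [[1,0.025,0,0,0,0,0],[1,0.025,0,0,0,0,0],[1,0,0,0,0,0,0],[1,0,0,0,0,0,0],[1,0,0,0,0,0,0]]}}

```text
clock: 7.75
position: [0.5409, -0.3499, 0.2365]
ee_rot: [[-0.098, 0.995, 0.0], [0.995, 0.098, -0.001], [-0.001, 0.0, -1.0]]
wrist_force: [-0.5, -0.9, -1.5]
gripper_width: 0.086
grasp_force: 35.7
```

Run:
```python
from h import *
import json
c=bot.get_calibration("wrist"); im=bot.get_image("wrist")[...,::-1]; cv2.imwrite("pics/w4.png",im)
json.dump({k:np.array(v).tolist() for k,v in c.items()},open("w4.json","w"))
a=cv2.imread("pics/w3.png")
cv2.imwrite("pics/crop4.png",np.hstack([cv2.resize(a[0:150,220:340],(396,495)),cv2.resize(im[30:210,220:340],(396,594))[:495]]))
cv2.imwrite("pics/crop4.png",np.hstack([cv2.resize(a[0:145,220:340],(400,483),interpolation=2),cv2.resize(im[50:195,220:340],(400,483),interpolation=2)]))
```

```text
(no output)
```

View pics/crop4.png

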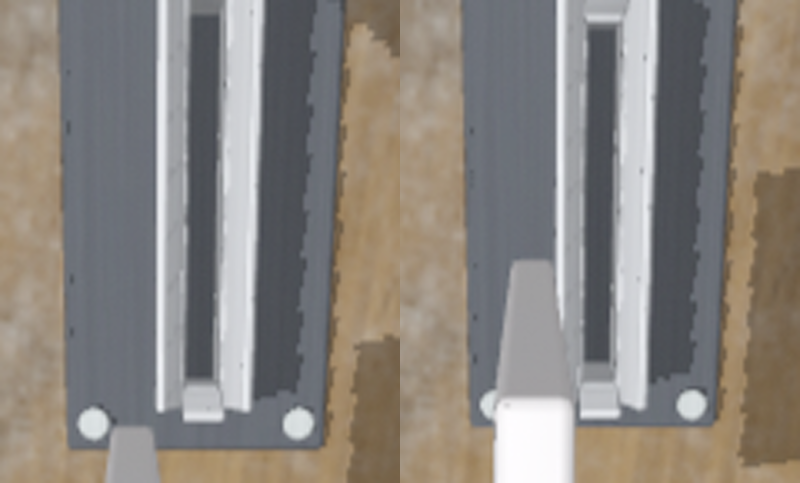

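Run:
```python
from h import *
import json
W={k:json.load(open(k+".json")) for k in("w3","w4")}
for k in W:
    im=cv2.imread(f"pics/{k}.png");hsv=cv2.cvtColor(im,cv2.COLOR_BGR2HSV)
    m=((hsv[...,1]<45)&(hsv[...,2]>185)).astype(np.uint8)
    n,l,st,ce=cv2.connectedComponentsWithStats(m)
    for i in range(1,n):
        if 25<st[i,4]<150 and 220<ce[i,0]<340 and ce[i,1]<220: print(k,"blob",st[i],ce[i].round(2),onz(W[k],ce[i],.009).round(4))
    g=im[:,:,1].astype(int)
    print(k,"col",g[0:190:2,281].tolist())
    for r in(20,60,90,110):print(r,g[r,255:310].tolist())
```

```text
w3 blob [275 116  12  10 108] [280.15 120.73] [ 0.565  -0.3568  0.009 ]
w3 blob [244 123   8   9  58] [247.5  126.86] [ 0.5307 -0.3668  0.009 ]
w3 blob [305 123   9   9  59] [308.92 126.68] [ 0.5966 -0.36    0.009 ]
w3 col [118, 118, 100, 80, 79, 82, 80, 80, 80, 80, 80, 80, 81, 81, 80, 81, 81, 80, 78, 80, 81, 80, 80, 78, 81, 79, 79, 79, 79, 79, 79, 80, 79, 79, 80, 79, 79, 80, 79, 80, 81, 81, 80, 80, 80, 79, 79, 78, 79, 78, 81, 80, 78, 79, 79, 79, 78, 130, 188, 190, 194, 195, 222, 169, 111, 111, 111, 101, 142, 143, 143, 146, 147, 148, 148, 146, 146, 146, 143, 143, 144, 143, 144, 144, 148, 149, 152, 155, 156, 155, 156, 153, 148, 146, 146]
20 [112, 114, 111, 111, 111, 112, 112, 114, 112, 115, 115, 115, 207, 232, 222, 175, 159, 162, 161, 159, 170, 131, 88, 81, 79, 80, 80, 80, 82, 80, 98, 150, 152, 191, 203, 207, 208, 209, 211, 210, 209, 230, 206, 138, 87, 82, 82, 80, 81, 82, 80, 82, 80, 79, 80]
60 [112, 114, 111, 110, 112, 111, 111, 112, 111, 112, 114, 115, 217, 234, 207, 171, 163, 164, 159, 157, 181, 117, 81, 80, 80, 77, 79, 80, 80, 89, 149, 151, 193, 203, 207, 208, 211, 212, 212, 213, 
[... 1657 characters left out ...]
1, 167, 159, 163, 160, 158, 158, 103, 81, 81, 81, 81, 81, 82, 80, 97, 151, 152, 201, 207, 209, 208, 210, 212, 209, 214, 225, 210, 131, 83, 83, 82, 81, 80, 82, 80, 78, 80, 81, 78, 79]
90 [112, 113, 111, 110, 112, 111, 111, 113, 113, 114, 113, 126, 223, 232, 184, 164, 162, 161, 159, 159, 128, 88, 79, 80, 79, 78, 79, 79, 80, 148, 157, 213, 221, 211, 209, 209, 213, 212, 211, 231, 214, 133, 82, 80, 82, 81, 81, 81, 81, 79, 80, 80, 80, 79, 78]
110 [111, 112, 110, 111, 112, 111, 110, 112, 111, 112, 113, 140, 220, 234, 184, 161, 161, 162, 159, 176, 117, 80, 78, 79, 77, 78, 80, 79, 94, 148, 155, 211, 209, 207, 209, 212, 212, 211, 233, 217, 167, 101, 81, 80, 80, 80, 81, 81, 79, 78, 80, 79, 76, 78, 106]
```

Run:
```python
from h import *
import json
w=json.load(open("w4.json"));s=bot.get_state();R=np.array(s["ee_rot"]);p=np.array(s["position"])
for uv,z in[((281,44.5),.048),((281,175.5),.048),((266.5,90),.048),((295.5,90),.048)]: print("lip",onz(w,uv,z).round(4))
for uv,z in[((260.2,170),p[2]+.0296),((259.2,128.5),p[2]-.0804)]:
    print("board end in tool",(R.T@(onz(w,uv,z)-p)).round(4))
C=np.array([.5571,-.2976,p[2]]);print("delta tool",R.T@(C-p),"yaw",np.degrees(np.arctan2(R[1,0],R[0,0])))
```

```text
lip [ 0.5503 -0.2374  0.048 ]
lip [ 0.5646 -0.3581  0.048 ]
lip [ 0.5415 -0.2776  0.048 ]
lip [ 0.5684 -0.2749  0.048 ]
board end in tool [ 0.0503  0.0016 -0.0296]
board end in tool [0.0499 0.0011 0.0804]
delta tool [ 5.06766383e-02  2.13126332e-02 -1.16583931e-05] yaw 95.57983214292557
```

Call:
{"api": "drive_tool", "payload": {"targets": [[1,0.026,0.01,0,0,0,0],[1,0.025,0.01,0.01,0,0,0],[1,0,0,0.03,0,0,0],[1,0,0,0.03,0,0,0],[1,0,0,0.025,0,0,0],[1,0,0,0.01,0,0,0],[1,0,0,0,0,0,0],[1,0,0,0,0,0,0]]}}

```text
clock: 8.6
position: [0.556, -0.2976, 0.1325]
ee_rot: [[-0.097, 0.995, 0.001], [0.995, 0.097, -0.001], [-0.001, 0.001, -1.0]]
wrist_force: [-0.6, -0.6, -0.3]
gripper_width: 0.083
grasp_force: 35.7
```

Run:
```python
from h import *
import json
c=bot.get_calibration("wrist"); im=bot.get_image("wrist")[...,::-1]; cv2.imwrite("pics/w5.png",im)
s=bot.get_state();R=np.array(s["ee_rot"]);p=np.array(s["position"])
C=np.array([.5571,-.2976,p[2]]);print("delta tool",R.T@(C-p),p,s["wrist_force"],"yaw",np.degrees(np.arctan2(R[1,0],R[0,0])))
cv2.imwrite("pics/crop5.png",np.hstack([cv2.resize(im[60:384,190:330],(259,600)),cv2.resize(bot.get_image("scene")[...,::-1][200:340,270:390],(514,600),interpolation=2)]))
```

```text
delta tool [-2.57478401e-05  8.46318851e-04  1.53888750e-06] [ 0.55625517 -0.29765643  0.1329693 ] [-0.44865605  0.51125317 -1.17525983] yaw 95.56411296446181
```

View pics/crop5.png

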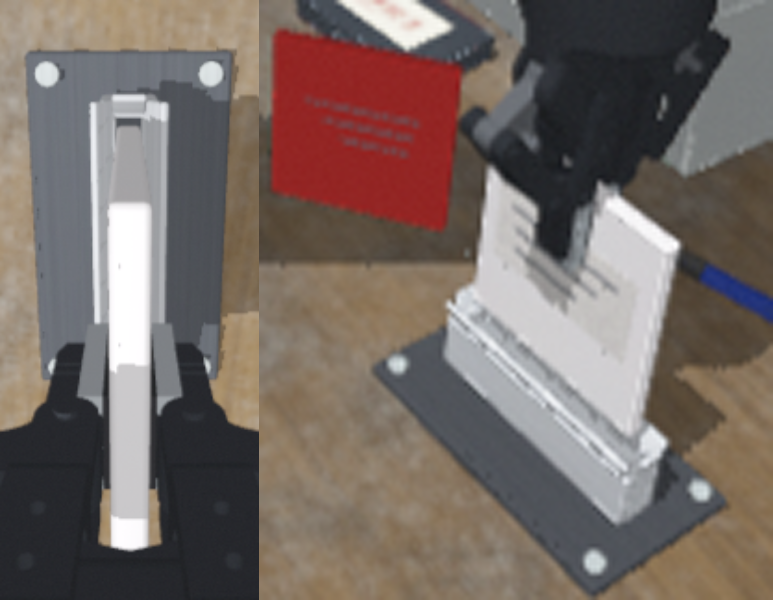

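The crops show the board's lower edge centred over the holder's mouth (left crop: board columns 112–150 between lips 92–168). I lower it in.

Call:
{"api": "drive_tool", "payload": {"targets": [[1,0,0,0.01,0,0,0],[1,0,0,0.008,0,0,0],[1,0,0,0.006,0,0,0],[1,0,0,0.006,0,0,0]]}}

```text
clock: 9.1
position: [0.5554, -0.297, 0.1004]
ee_rot: [[-0.097, 0.995, -0.001], [0.995, 0.097, 0.0], [0.0, -0.001, -1.0]]
wrist_force: [-0.5, -0.6, -1.7]
gripper_width: 0.091
grasp_force: 35.7
```

Call:
{"api": "drive_tool", "payload": {"targets": [[1,0,0,0.005,0,0,0],[1,0,0,0.005,0,0,0],[1,0,0,0,0,0,0]]}}

```text
clock: 9.4
position: [0.5554, -0.2969, 0.0904]
ee_rot: [[-0.097, 0.995, -0.001], [0.995, 0.097, 0.001], [0.001, -0.001, -1.0]]
wrist_force: [-0.3, -0.2, -1.0]
gripper_width: 0.09
grasp_force: 35.7
```

Call:
{"api": "drive_tool", "payload": {"targets": [[1,0,0,0.002,0,0,0],[1,0,0,0.001,0,0,0],[1,0,0,0,0,0,0],[1,0,0,0,0,0,0]]}}

```text
clock: 9.8
position: [0.5557, -0.2971, 0.0884]
ee_rot: [[-0.097, 0.995, 0.0], [0.995, 0.097, -0.0], [-0.0, 0.0, -1.0]]
wrist_force: [0.8, -0.1, -0.2]
gripper_width: 0.089
grasp_force: 35.9
```

Call:
{"api": "drive_tool", "payload": {"targets": [[1,0,0,0.001,0,0,0],[1,0,0,0.001,0,0,0],[1,0,0,0,0,0,0],[1,0,0,0,0,0,0]]}}

```text
clock: 10.2
position: [0.5559, -0.2971, 0.0884]
ee_rot: [[-0.097, 0.995, 0.002], [0.995, 0.097, -0.001], [-0.001, 0.002, -1.0]]
wrist_force: [-4.3, 3.0, 11.4]
gripper_width: 0.087
grasp_force: 37.6
```

Call:
{"api": "drive_tool", "payload": {"targets": [[-1,0,0,-0.001,0,0,0],[-1,0,0,0,0,0,0],[-1,0,0,0,0,0,0],[-1,0,0,0,0,0,0],[-1,0,0,0,0,0,0],[-1,0,0,0,0,0,0]]}}

```text
clock: 10.8
position: [0.5557, -0.2971, 0.0871]
ee_rot: [[-0.097, 0.995, -0.0], [0.995, 0.097, 0.0], [0.0, -0.0, -1.0]]
wrist_force: [0.1, 0.2, -0.1]
gripper_width: 1.001
grasp_force: 0.0
```

Call:
{"api": "drive_tool", "payload": {"targets": [[-1,0,0,-0.03,0,0,0],[-1,0,0,-0.04,0,0,0],[-1,0,0,-0.04,0,0,0],[-1,0,0,-0.04,0,0,0],[-1,0,0,0,0,0,0],[-1,0,0,0,0,0,0]]}}

```text
clock: 11.4
position: [0.5561, -0.2973, 0.2383]
ee_rot: [[-0.097, 0.995, 0.002], [0.995, 0.097, -0.001], [-0.001, 0.002, -1.0]]
wrist_force: [0.6, -0.8, -0.1]
gripper_width: 1.002
grasp_force: 0.0
```

Run:
```python
from h import *
import json
c=bot.get_calibration("wrist"); im=bot.get_image("wrist")[...,::-1]; cv2.imwrite("pics/w6.png",im)
json.dump({k:np.array(v).tolist() for k,v in c.items()},open("w6.json","w"))
s=bot.get_state();print(s["position"],s["ee_rot"],s["joints"])
for x in(-.05,.05):
  for z in(.118,):
    P=np.array([.5557,-.297,z])+x*np.array([-.097,.995,0]);print(P,proj(c,P))
cv2.imwrite("pics/crop6.png",np.hstack([cv2.resize(im[60:384,190:330],(259,600)),cv2.resize(bot.get_image("scene")[...,::-1][200:340,270:390],(514,600),interpolation=2)]))
```

```text
[ 0.55571706 -0.29712369  0.23684916] [[-9.72818938e-02  9.95256845e-01 -2.11796145e-04]
 [ 9.95256861e-01  9.72819152e-02  9.33090158e-05]
 [ 1.13470371e-04 -2.01714289e-04 -9.99999973e-01]] [-4.90987593e-01  2.85762337e-01  3.94298103e-01  1.67956286e+00
 -1.75750547e-05  9.82372730e-01]
[ 0.56055 -0.34675  0.118  ] [257.30610124 241.17474449]
[ 0.55085 -0.24725  0.118  ] [257.16457264 120.97084778]
```

View pics/crop6.png

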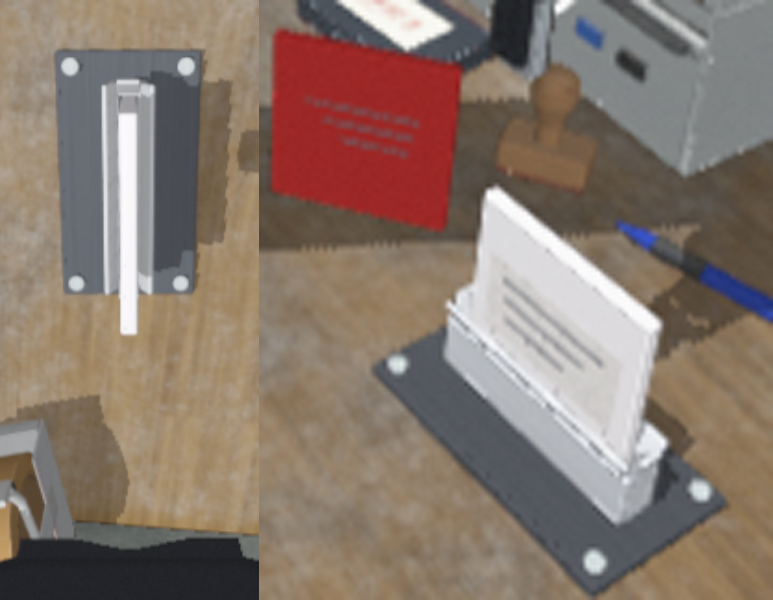

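The board stands upright and home (top-edge strip at wrist columns ~259, rows 120–240, within ~0.5 mm of the tool's middle plane after camera bias). Now to the clip.

Call:
{"api": "drive_tool", "payload": {"targets": [[-1,0.03,0.004,0,0,0,0],[-1,0.05,0.007,0,0,0,0],[-1,0.05,0.007,0,0,0,0],[-1,0.05,0.007,0,0,0,0],[-1,0.05,0.007,0,0,0,0],[-1,0.05,0.007,0,0,0,0],[-1,0.05,0.007,0,0,0,0],[-1,0.05,0.007,0,0,0,0],[-1,0.05,0.007,0,0,0,0],[-1,0.05,0.007,0,0,0,0],[-1,0.05,0.007,0,0,0,0],[-1,0.045,0.001,0,0,0,0]]}}

```text
clock: 12.7
position: [0.5736, 0.2798, 0.2353]
ee_rot: [[-0.098, 0.995, -0.002], [0.995, 0.098, -0.001], [-0.001, -0.002, -1.0]]
wrist_force: [1.0, 0.6, -0.1]
gripper_width: 1.002
grasp_force: 0.0
```

Call:
{"api": "drive_tool", "payload": {"targets": [[-1,0,0,0,0,0,0],[-1,0,0,0,0,0,0],[-1,0,0,0,0,0,0]]}}

```text
clock: 13.0
position: [0.574, 0.2767, 0.2365]
ee_rot: [[-0.097, 0.995, -0.001], [0.995, 0.097, -0.001], [-0.001, -0.001, -1.0]]
wrist_force: [-0.2, -0.5, -0.0]
gripper_width: 0.998
grasp_force: 0.0
```

Run:
```python
from h import *
import json
c=bot.get_calibration("wrist"); im=bot.get_image("wrist")[...,::-1]; cv2.imwrite("pics/w7.png",im)
json.dump({k:np.array(v).tolist() for k,v in c.items()},open("w7.json","w"))
s=bot.get_state();print(s["position"],s["ee_rot"])
u,v=proj(c,[.58,.283,.05]).astype(int);print(u,v)
u0,v0=max(u-70,0),max(v-75,0)
t=cv2.imread("pics/top0.png")
cr=im[v0:v0+150,u0:u0+140];print(u0,v0)
cv2.imwrite("pics/crop7.png",np.hstack([cv2.resize(cr,None,fx=4,fy=4,interpolation=2)[:600],cv2.resize(t[150:210,150:174],(240,600),interpolation=2)]))
```

```text
[0.57422906 0.27634118 0.23689394] [[-9.60243076e-02  9.95378760e-01 -6.76069105e-04]
 [ 9.95378858e-01  9.60239246e-02 -5.77960543e-04]
 [-5.10370840e-04 -7.28443155e-04 -9.99999604e-01]]
265 160
195 85
```

View pics/crop7.png

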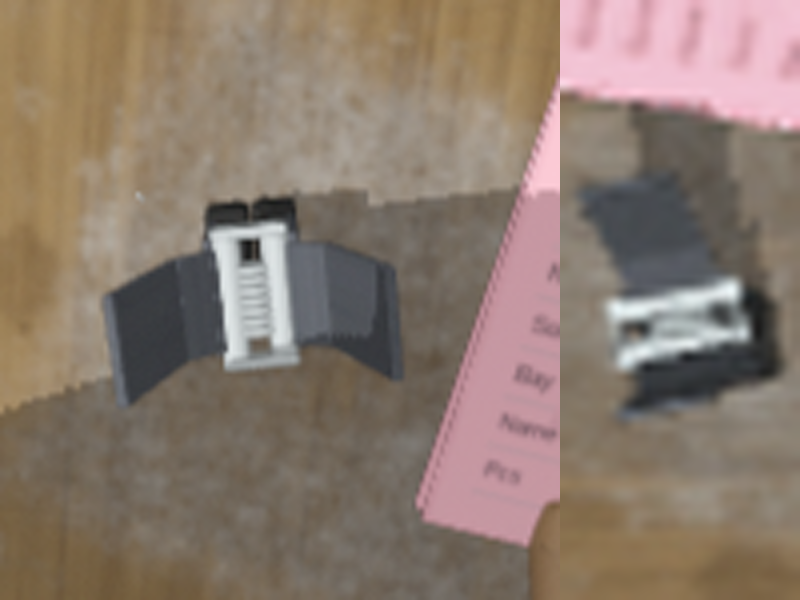

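Run:
```python
from h import *
import json
w=json.load(open("w7.json"));c=cam("top");s=bot.get_state();R=np.array(s["ee_rot"]);p=np.array(s["position"])
f=lambda x,y:(195+x/4-.4,85+y/4-.4)
P=[onz(w,f(*q),.095) for q in[(104,295),(123,405),(397,265),(403,379)]]
for q in P:print(q.round(4),(R.T@(q-p)).round(4))
P=np.array(P);print("w",np.linalg.norm(P[0]-P[1]),np.linalg.norm(P[2]-P[3]),"span",np.linalg.norm(P[0]-P[2]),np.linalg.norm(P[1]-P[3]))
m=P.mean(0);d=(P[0]+P[2]-P[1]-P[3])[:2];x=(P[2]+P[3]-P[0]-P[1])[:2]
print(m,"yaws",np.degrees(np.arctan2(d[1],d[0])),np.degrees(np.arctan2(x[1],x[0])),"tool",R.T@(m-p))
# hub top: 4 corners
H=np.array([onz(w,f(*q),.055) for q in[(212,228),(226,368),(285,225),(298,360)]]);print("hub@.055",H.mean(0))
# height from the top view: upper lever far corners
g=lambda x,y:(150+(x-560)/10-.45,150+y/10-.45)
for a,b in[((397,265),(582,195)),((403,379),(665,172)),((104,295),(622,417)),((123,405),(715,400))]:
  pass
for a,b in[((397,265),(582,195)),((403,379),(665,175))]: print(tri([(w,f(*a)),(c,g(*b))]))
```

```text
[0.5406 0.2906 0.095 ] [ 0.0175 -0.032   0.1419]
[0.5463 0.2668 0.095 ] [-0.0068 -0.0287  0.1419]
[0.6014 0.303  0.095 ] [0.024  0.0298 0.1419]
[0.6059 0.2785 0.095 ] [-0.0008  0.0319  0.1419]
w 0.024517337623089608 0.024932435832875566 span 0.0620583734050355 0.06081545973712892
[0.5735691  0.28473751 0.095     ] yaws 101.77882289333 11.354546276067872 tool [0.00849332 0.0002527  0.14188947]
hub@.055 [0.573126   0.28483563 0.055     ]
(array([0.60012857, 0.30219521, 0.08799606]), np.float64(0.002181614350851216))
(array([0.60391305, 0.27878546, 0.09475547]), np.float64(0.00204160270850079))
```

The crop shows the clip with lever outer edges at crop x 104/123 and 397/403 and the white hub between, turned about 6° from the tool. I align, go part way down and check the hub's centring numerically (picture quota is spent).

Call:
{"api": "drive_tool", "payload": {"targets": [[-1,0.0085,-0.0005,0,0,0,-6.1],[-1,0,0,0.03,0,0,0],[-1,0,0,0.03,0,0,0],[-1,0,0,0,0,0,0],[-1,0,0,0,0,0,0],[-1,0,0,0,0,0,0]]}}

```text
clock: 13.65
position: [0.5735, 0.2856, 0.1795]
ee_rot: [[-0.202, 0.979, 0.002], [0.979, 0.202, 0.001], [0.001, 0.002, -1.0]]
wrist_force: [-0.5, 1.1, 0.7]
gripper_width: 0.998
grasp_force: 0.0
```

Run:
```python
from h import *
c=bot.get_calibration("wrist"); im=bot.get_image("wrist")[...,::-1]; cv2.imwrite("pics/w8.png",im)
s=bot.get_state();R=np.array(s["ee_rot"]);p=np.array(s["position"]);print(p)
hsv=cv2.cvtColor(im,cv2.COLOR_BGR2HSV)
m=((hsv[...,1]<30)&(hsv[...,2]>170)).astype(np.uint8);m[:, :180]=0;m[:,340:]=0
n,l,st,ce=cv2.connectedComponentsWithStats(m)
for i in range(1,n):
    if st[i,4]>150:
        y,x=np.nonzero(l==i);r=cv2.minAreaRect(np.c_[x,y].astype(np.float32));q=onz(c,r[0],.055);print(st[i],ce[i],r,q,"tool",(R.T@(q-p)).round(4))
# dark levers: per row extent
for r in range(int(ce[-1][1])-30,int(ce[-1][1])+60,10): pass
```

```text
[0.57362209 0.28585362 0.17953114]
[246 164  22  36 463] [256.14038877 177.80993521] ((256.5, 181.5), (35.0, 21.0), 90.0) [0.57224776 0.28714914 0.055     ] tool [ 0.0015 -0.0014  0.1245]
```

Call:
{"api": "drive_tool", "payload": {"targets": [[-1,0.001,-0.002,0.02,0,0,0],[-1,0,0,0.03,0,0,0],[-1,0,0,0.03,0,0,0],[-1,0,0,0.018,0,0,0],[-1,0,0,0.008,0,0,0],[-1,0,0,0,0,0,0],[-1,0,0,0,0,0,0]]}}

```text
clock: 14.4
position: [0.5714, 0.2869, 0.073]
ee_rot: [[-0.202, 0.979, 0.002], [0.979, 0.202, 0.001], [0.001, 0.002, -1.0]]
wrist_force: [-0.7, 0.6, 0.2]
gripper_width: 1.0
grasp_force: 0.0
```

Call:
{"api": "drive_tool", "payload": {"targets": [[-0.6,0,0,0,0,0,0],[-0.5,0,0,0,0,0,0],[-0.4,0,0,0,0,0,0],[-0.3,0,0,0,0,0,0],[-0.3,0,0,0,0,0,0]], "squeeze": 40}}

```text
clock: 14.9
position: [0.5727, 0.2875, 0.0755]
ee_rot: [[-0.202, 0.979, 0.006], [0.979, 0.202, 0.003], [0.002, 0.007, -1.0]]
wrist_force: [0.2, -0.0, 17.2]
gripper_width: 0.654
grasp_force: 14.4
```

Call:
{"api": "drive_tool", "payload": {"targets": [[-0.25,0,0,-0.002,0,0,0],[-0.15,0,0,-0.001,0,0,0],[-0.05,0,0,-0.001,0,0,0],[0.05,0,0,-0.001,0,0,0],[0.1,0,0,0,0,0,0]]}}

```text
clock: 15.4
position: [0.5711, 0.2872, 0.0797]
ee_rot: [[-0.203, 0.979, 0.003], [0.979, 0.203, 0.002], [0.002, 0.003, -1.0]]
wrist_force: [-6.0, -1.1, 17.8]
gripper_width: 0.453
grasp_force: 18.9
```

Call:
{"api": "drive_tool", "payload": {"targets": [[0.2,0,0,-0.002,0,0,0],[0.4,0,0,-0.001,0,0,0],[1,0,0,0,0,0,0],[1,0,0,0,0,0,0],[1,0,0,0,0,0,0]]}}

```text
clock: 15.9
position: [0.5712, 0.2871, 0.0812]
ee_rot: [[-0.203, 0.979, 0.002], [0.979, 0.203, 0.002], [0.001, 0.002, -1.0]]
wrist_force: [-2.5, -0.1, 9.2]
gripper_width: 0.385
grasp_force: 39.8
```

Call:
{"api": "drive_tool", "payload": {"targets": [[1,0,0,-0.005,0,0,0],[1,0,0,-0.015,0,0,0],[1,0,0,-0.03,0,0,0],[1,0,0,-0.04,0,0,0],[1,0,0,-0.04,0,0,0],[1,0,0,-0.04,0,0,0],[1,0,0,0,0,0,0],[1,0,0,0,0,0,0]]}}

```text
clock: 16.7
position: [0.5711, 0.2867, 0.2508]
ee_rot: [[-0.202, 0.979, 0.002], [0.979, 0.202, 0.001], [0.001, 0.002, -1.0]]
wrist_force: [0.3, -0.7, -2.2]
gripper_width: 0.385
grasp_force: 39.9
```

Run:
```python
from h import *
s=bot.get_state();R=np.array(s["ee_rot"]);p=np.array(s["position"]);print(p,s["wrist_force"],s["grasp_force"],s["gripper_width"])
c=bot.get_calibration("wrist"); im=bot.get_image("wrist")[...,::-1]; cv2.imwrite("pics/w9.png",im)
hsv=cv2.cvtColor(im,cv2.COLOR_BGR2HSV)
m=((hsv[...,1]<30)&(hsv[...,2]>150)).astype(np.uint8);m[:, :180]=0;m[:,340:]=0;m[:150]=0
n,l,st,ce=cv2.connectedComponentsWithStats(m)
for i in range(1,n):
    if st[i,4]>100: print("white",st[i],ce[i].round(1))
print("proj hub ctr",proj(c,p+[0,0,-.03]),"near face", proj(c,p+R@[.018,0,.026]),proj(c,p+R@[.018,0,.08]))
# column scan along the middle and grey rows
g=im[...,1].astype(int)
for r in range(150,384,8): print(r,g[r,200:320:4].tolist())
```

```text
[0.57112561 0.28672211 0.25081761] [ 0.3238747  -0.67001414 -2.20528061] 39.895904660224915 0.38539398499196115
white [ 240  207   35   61 1253] [257.  236.8]
white [276 347  30   7 135] [288.1 349.1]
proj hub ctr [257.06712159 233.2749198 ] near face [257.08934785 204.35161172] [257.74015284 176.51362416]
150 [120, 115, 116, 132, 142, 161, 162, 154, 148, 147, 147, 153, 140, 145, 163, 153, 150, 159, 149, 146, 140, 151, 151, 147, 146, 145, 139, 143, 102, 104]
158 [120, 117, 122, 143, 143, 138, 151, 147, 140, 153, 145, 157, 152, 165, 154, 152, 146, 147, 142, 127, 147, 145, 147, 144, 158, 134, 125, 109, 115, 124]
166 [125, 128, 141, 153, 145, 152, 146, 137, 145, 156, 151, 154, 165, 156, 155, 159, 150, 127, 99, 102, 111, 113, 91, 109, 108, 105, 109, 111, 114, 131]
174 [141, 143, 142, 142, 141, 143, 158, 145, 110, 110, 108, 114, 107, 109, 100, 102, 98, 103, 110, 108, 106, 95, 97, 100, 101, 98, 101, 106, 131, 154]
182 [100, 104, 99, 95, 107, 112, 107, 113, 102, 106, 102, 101, 101, 97, 87, 92, 100, 91, 96, 93, 99, 88, 93, 93, 98, 94, 103, 142, 154, 154]
190 [100, 109, 98, 108, 73, 43, 34, 3
[... 2734 characters left out ...]
105, 106, 103, 106, 105, 105, 101, 101, 101, 37, 38]
350 [39, 39, 40, 99, 126, 122, 123, 115, 144, 150, 150, 158, 153, 144, 138, 147, 111, 102, 102, 232, 249, 239, 234, 214, 214, 214, 214, 62, 39, 39]
358 [36, 38, 39, 38, 39, 38, 39, 39, 39, 38, 37, 37, 39, 37, 39, 38, 36, 38, 41, 37, 38, 40, 37, 39, 38, 37, 39, 37, 38, 39]
366 [37, 38, 36, 38, 38, 36, 36, 36, 36, 36, 38, 39, 38, 37, 37, 36, 37, 36, 38, 39, 38, 38, 37, 38, 38, 39, 38, 40, 40, 39]
374 [38, 38, 37, 37, 37, 38, 37, 40, 37, 39, 39, 38, 39, 39, 38, 38, 37, 38, 37, 39, 37, 38, 38, 36, 38, 37, 39, 38, 37, 38]
382 [35, 36, 34, 32, 37, 37, 39, 36, 38, 38, 38, 37, 36, 37, 37, 38, 37, 36, 38, 38, 38, 39, 37, 37, 38, 36, 38, 33, 36, 32]
```

Call:
{"api": "drive_tool", "payload": {"targets": [[1,0,0,0,0,0,6.1],[1,-0.025,-0.003,0,0,0,0],[1,-0.045,-0.006,0,0,0,0],[1,-0.045,-0.006,0,0,0,0],[1,-0.045,-0.006,0,0,0,0],[1,-0.045,-0.006,0,0,0,0],[1,-0.045,-0.006,0,0,0,0],[1,-0.045,-0.006,0,0,0,0],[1,-0.045,-0.006,0,0,0,0],[1,-0.045,-0.006,0,0,0,0],[1,-0.045,-0.006,0,0,0,0],[1,-0.045,-0.006,0,0,0,0]]}}

```text
clock: 17.95
position: [0.5532, -0.1939, 0.2477]
ee_rot: [[-0.097, 0.995, -0.002], [0.995, 0.097, 0.001], [0.001, -0.002, -1.0]]
wrist_force: [1.2, 0.5, -0.4]
gripper_width: 0.383
grasp_force: 39.9
```

Call:
{"api": "drive_tool", "payload": {"targets": [[1,-0.045,-0.004,0,0,0,0],[1,-0.035,-0.003,0,0,0,0],[1,-0.02,-0.002,0,0,0,0],[1,-0.009,0,0,0,0,0],[1,0,0,0,0,0,0],[1,0,0,0,0,0,0],[1,0,0,0,0,0,0]]}}

```text
clock: 18.65
position: [0.5562, -0.3002, 0.2496]
ee_rot: [[-0.099, 0.995, 0.0], [0.995, 0.099, 0.0], [0.0, 0.0, -1.0]]
wrist_force: [-0.1, 0.1, -0.5]
gripper_width: 0.385
grasp_force: 39.9
```

Run:
```python
from h import *
s=bot.get_state();R=np.array(s["ee_rot"]);p=np.array(s["position"]);print(p,s["wrist_force"],s["grasp_force"],s["gripper_width"])
T=np.array([.5557,-.297,p[2]]);print("delta",R.T@(T-p),"yaw",np.degrees(np.arctan2(R[1,0],R[0,0])))
c=bot.get_calibration("wrist"); im=bot.get_image("wrist")[...,::-1]; cv2.imwrite("pics/w10.png",im)
g=im[...,1].astype(int)
for r in range(110,210,8): print(r,g[r,210:306:3].tolist())
```

```text
[ 0.55616236 -0.30017549  0.2495597 ] [-0.10244429  0.05571155 -0.54818627] 39.92572546005249 0.384954560407817
delta [ 3.20565016e-03 -1.45914905e-04  2.75419911e-07] yaw 95.6780471121287
110 [159, 152, 145, 149, 124, 122, 119, 118, 121, 119, 119, 120, 222, 173, 169, 118, 167, 167, 133, 161, 163, 181, 85, 86, 86, 85, 84, 82, 86, 75, 112, 124]
118 [158, 145, 160, 160, 138, 121, 120, 118, 121, 118, 117, 119, 199, 179, 169, 169, 255, 255, 240, 161, 163, 179, 86, 86, 85, 84, 83, 81, 85, 85, 107, 115]
126 [161, 155, 161, 161, 139, 118, 120, 119, 119, 118, 116, 118, 191, 178, 169, 166, 255, 255, 240, 161, 162, 161, 86, 86, 87, 85, 85, 84, 84, 92, 113, 104]
134 [171, 153, 155, 160, 149, 119, 119, 118, 120, 118, 116, 117, 161, 185, 170, 158, 255, 255, 239, 161, 162, 156, 85, 87, 87, 86, 86, 83, 84, 108, 112, 103]
142 [157, 150, 156, 157, 162, 118, 119, 115, 120, 118, 118, 117, 155, 181, 170, 151, 255, 255, 239, 162, 162, 141, 85, 85, 85, 84, 84, 83, 84, 106, 110, 108]
150 [157, 151, 156, 150, 143, 119, 120, 114, 119, 119, 118, 118, 149, 186, 171, 145, 255, 255, 238, 161, 162, 135, 84, 85, 8
[... 416 characters left out ...]
19, 190, 169, 141, 255, 206, 198, 160, 162, 120, 84, 84, 83, 83, 83, 85, 83, 102, 108, 107]
182 [174, 162, 151, 153, 153, 116, 121, 115, 118, 118, 117, 117, 117, 191, 168, 138, 221, 206, 198, 160, 162, 115, 85, 86, 83, 86, 83, 86, 81, 107, 113, 110]
190 [158, 152, 96, 46, 38, 35, 39, 40, 41, 46, 114, 115, 117, 193, 168, 131, 255, 206, 197, 160, 163, 103, 39, 41, 38, 36, 35, 37, 52, 146, 152, 145]
198 [152, 149, 114, 49, 89, 72, 46, 43, 43, 42, 112, 115, 118, 197, 169, 152, 220, 206, 198, 158, 165, 59, 43, 41, 41, 62, 64, 35, 59, 140, 145, 146]
206 [146, 149, 136, 48, 79, 93, 95, 79, 58, 42, 133, 141, 140, 141, 136, 136, 136, 135, 141, 141, 141, 143, 43, 61, 66, 64, 61, 34, 67, 138, 143, 150]
```

Run:
```python
from h import *
s=bot.get_state();R=np.array(s["ee_rot"]);p=np.array(s["position"])
c=bot.get_calibration("wrist");im=cv2.imread("pics/w10.png");g=im[...,1].astype(int)
for r in(130,150):print(r,dict(zip(range(250,276),g[r,250:276].tolist())))
for r in(190,194,200):print(r,g[r,232:246].tolist(),g[r,268:284].tolist())
for u in(256.,256.5,257,260,261,262):print(u,"board",(R.T@(onz(c,(u,140),.118)-p))[1].round(4),"jaw",(R.T@(onz(c,(u,190),p[2]-.075)-p))[1].round(4))
g8=cv2.imread("pics/w9.png")[...,1].astype(int)
for r in(190,194,200):print("w9",g8[r,232:246].tolist(),g8[r,268:284].tolist())
```

```text
130 {250: 170, 251: 172, 252: 169, 253: 167, 254: 197, 255: 165, 256: 245, 257: 255, 258: 255, 259: 255, 260: 255, 261: 255, 262: 255, 263: 255, 264: 240, 265: 182, 266: 159, 267: 161, 268: 161, 269: 163, 270: 162, 271: 174, 272: 183, 273: 157, 274: 103, 275: 85}
150 {250: 169, 251: 172, 252: 171, 253: 165, 254: 164, 255: 145, 256: 243, 257: 255, 258: 255, 259: 255, 260: 255, 261: 255, 262: 255, 263: 255, 264: 238, 265: 180, 266: 158, 267: 161, 268: 161, 269: 163, 270: 162, 271: 181, 272: 181, 273: 135, 274: 94, 275: 86}
190 [40, 41, 41, 42, 46, 46, 89, 111, 114, 117, 120, 115, 115, 116] [162, 163, 163, 182, 177, 103, 44, 42, 39, 40, 40, 41, 40, 39, 38, 40]
194 [48, 47, 48, 49, 49, 42, 39, 86, 111, 118, 120, 116, 116, 115] [162, 163, 165, 180, 153, 77, 41, 43, 43, 43, 43, 43, 43, 43, 43, 42]
200 [44, 46, 43, 44, 45, 42, 40, 88, 112, 117, 119, 117, 116, 115] [162, 162, 165, 179, 130, 61, 43, 44, 43, 42, 44, 44, 42, 45, 51, 60]
256.0 board -0.0016 jaw -0.001
256.5 board -0.0012 jaw -0.0007
257 board -0.0008 jaw -0.0004
260 board 0.0016 jaw 0.0016
261 board 0.0024 jaw 0.0022
262 board 0.0032 jaw 0.0029
w9 [37, 39, 36, 41, 42, 42, 78, 99, 100, 99, 98, 98, 99, 102] [102, 97, 91, 89, 93, 71, 42, 37, 38, 37, 39, 38, 35, 36, 41, 40]
w9 [54, 46, 44, 45, 44, 43, 37, 77, 100, 102, 100, 103, 105, 106] [100, 93, 90, 96, 86, 47, 38, 40, 41, 41, 40, 40, 39, 39, 41, 41]
w9 [40, 41, 42, 41, 40, 40, 36, 81, 102, 106, 107, 109, 108, 106] [103, 105, 104, 104, 75, 43, 39, 39, 40, 39, 39, 39, 41, 41, 47, 56]
```

Numerically the board's strip centre is at column 260.4 and the jaw gap's centre at 255.8: a 3 mm lateral mismatch. I correct it and lower to just above the edge.

Call:
{"api": "drive_tool", "payload": {"targets": [[1,0.003,0.0028,0.01,0,0,0],[1,0,0,0.02,0,0,0],[1,0,0,0.013,0,0,0],[1,0,0,0,0,0,0],[1,0,0,0,0,0,0],[1,0,0,0,0,0,0]]}}

```text
clock: 19.3
position: [0.5586, -0.2982, 0.2072]
ee_rot: [[-0.098, 0.995, 0.001], [0.995, 0.098, -0.001], [-0.001, 0.001, -1.0]]
wrist_force: [-0.2, -0.5, -0.6]
gripper_width: 0.384
grasp_force: 39.9
```

Run:
```python
from h import *
s=bot.get_state();R=np.array(s["ee_rot"]);p=np.array(s["position"]);print(p)
c=bot.get_calibration("wrist");im=bot.get_image("wrist")[...,::-1];cv2.imwrite("pics/w11.png",im);g=im[...,1].astype(int)
for r in(120,170,192,198):print(r,g[r,232:284].tolist())
for u in(256,258,260,262):print(u,"board",(R.T@(onz(c,(u,170),.118)-p))[1].round(4),"jaw",(R.T@(onz(c,(u,190),p[2]-.075)-p))[1].round(4))
```

```text
[ 0.5586272  -0.29823351  0.20719879]
120 [121, 122, 119, 118, 119, 120, 119, 123, 120, 229, 244, 219, 182, 170, 171, 172, 169, 167, 182, 153, 172, 170, 167, 167, 168, 167, 166, 167, 165, 161, 137, 164, 163, 161, 161, 164, 163, 161, 183, 182, 137, 94, 86, 86, 85, 87, 85, 85, 86, 87, 86, 85]
170 [118, 118, 118, 119, 117, 118, 117, 118, 119, 127, 229, 243, 202, 175, 171, 171, 170, 167, 182, 247, 255, 255, 255, 255, 255, 255, 255, 255, 255, 235, 170, 163, 160, 161, 163, 164, 163, 172, 182, 181, 116, 86, 86, 85, 86, 88, 85, 86, 88, 85, 84, 85]
192 [52, 52, 53, 54, 54, 50, 39, 96, 114, 116, 194, 236, 226, 184, 172, 172, 167, 161, 178, 181, 196, 206, 207, 207, 206, 207, 207, 206, 206, 197, 156, 165, 161, 160, 161, 163, 163, 179, 182, 158, 97, 46, 41, 45, 44, 43, 43, 42, 42, 42, 44, 44]
198 [41, 42, 44, 43, 44, 44, 38, 87, 112, 116, 188, 234, 233, 180, 166, 171, 171, 166, 162, 177, 196, 206, 207, 207, 206, 206, 207, 207, 206, 197, 157, 161, 160, 160, 163, 162, 164, 179, 180, 157, 89, 43, 42, 43, 42, 43, 43, 43, 43, 41, 43, 47]
256 board -0.0012 jaw -0.001
258 board 0.0002 jaw 0.0003
260 board 0.0016 jaw 0.0016
262 board 0.003 jaw 0.0029
```

Aligned to within 0.5 mm now (board centre 256.4, gap centre 255.6). I lower over the edge.

Call:
{"api": "drive_tool", "payload": {"targets": [[1,0,0.0004,0.008,0,0,0],[1,0,0,0.008,0,0,0],[1,0,0,0.007,0,0,0],[1,0,0,0.005,0,0,0],[1,0,0,0,0,0,0],[1,0,0,0,0,0,0],[1,0,0,0,0,0,0],[1,0,0,0,0,0,0]]}}

```text
clock: 20.15
position: [0.5589, -0.2984, 0.1787]
ee_rot: [[-0.097, 0.995, 0.001], [0.995, 0.097, -0.0], [-0.0, 0.001, -1.0]]
wrist_force: [0.7, -0.6, -1.5]
gripper_width: 0.384
grasp_force: 39.9
```

Run:
```python
from h import *
s=bot.get_state();R=np.array(s["ee_rot"]);p=np.array(s["position"]);print(p,s["wrist_force"],s["qvel"],s["grasp_force"])
c=bot.get_calibration("wrist");im=bot.get_image("wrist")[...,::-1];cv2.imwrite("pics/w12.png",im);g=im[...,1].astype(int)
for r in(150,180,192,198):print(r,g[r,232:284].tolist())
sc=bot.get_image("scene")[...,::-1];cv2.imwrite("pics/s12.png",sc);cs=cam("scene")
ax=R[:,0];n=R[:,1]
B=np.array([.5587,-.2975,0])
for y in(-.05,0,.05):print("board top",(B+ax*y+[0,0,.118])[0:3].round(3),proj(cs,B+ax*y+np.array([0,0,.118])).round(1))
u0,v0=(int(v) for v in proj(cs,B+np.array([0,0,.1])))
print(u0,v0);gs=sc[...,1].astype(int)
for v in range(v0-30,v0+30,2):print(v,gs[v,u0-30:u0+32:2].tolist())
```

```text
[ 0.5588635  -0.29843532  0.17869007] [ 0.73959028 -0.64370674 -1.49720787] [ 5.66931531e-04  6.98232636e-04 -1.60648378e-03 -1.30431135e-03
  4.79604344e-04 -6.97705504e-06] 39.91782009601593
150 [118, 117, 120, 119, 118, 119, 118, 190, 237, 240, 194, 173, 171, 172, 172, 169, 167, 238, 255, 255, 255, 255, 255, 255, 255, 255, 255, 255, 249, 230, 163, 154, 159, 161, 161, 162, 165, 162, 169, 182, 180, 131, 90, 86, 85, 84, 86, 87, 86, 83, 86, 86]
180 [119, 118, 118, 119, 116, 118, 118, 119, 227, 243, 214, 180, 172, 171, 173, 170, 167, 180, 246, 255, 255, 255, 255, 255, 255, 255, 255, 255, 250, 232, 177, 159, 159, 159, 161, 165, 164, 163, 178, 184, 178, 118, 87, 86, 84, 85, 86, 86, 84, 86, 86, 86]
192 [53, 52, 52, 53, 53, 50, 41, 97, 196, 237, 235, 182, 162, 169, 171, 170, 166, 170, 248, 255, 255, 255, 255, 255, 255, 255, 255, 255, 218, 199, 166, 165, 160, 159, 161, 164, 163, 161, 180, 182, 152, 77, 43, 41, 44, 44, 42, 42, 42, 43, 43, 43]
198 [43, 42, 44, 41, 42, 42, 39, 89, 189, 235, 239, 188, 171, 172, 171, 169, 165, 157, 191, 202, 205, 206, 207, 207, 207, 207, 207, 206, 204, 197, 167,
[... 3855 characters left out ...]
0, 147, 152, 155, 130, 197, 165, 199, 201, 209, 212, 222, 187, 78, 80, 77, 78, 110, 104]
287 [86, 88, 150, 183, 182, 181, 181, 177, 219, 220, 219, 210, 202, 200, 180, 152, 155, 199, 201, 198, 200, 213, 212, 201, 137, 77, 76, 76, 116, 123, 116]
289 [88, 86, 88, 168, 182, 181, 181, 181, 175, 190, 209, 227, 213, 206, 200, 198, 196, 199, 200, 200, 201, 212, 211, 197, 92, 73, 75, 76, 109, 119, 121]
291 [87, 85, 87, 88, 165, 181, 181, 180, 180, 179, 221, 211, 232, 188, 201, 201, 199, 196, 200, 200, 204, 213, 214, 192, 87, 72, 73, 77, 120, 117, 116]
293 [86, 86, 86, 87, 88, 127, 178, 178, 180, 180, 178, 210, 218, 224, 213, 205, 199, 199, 198, 199, 211, 213, 224, 196, 77, 75, 91, 108, 122, 118, 117]
```

Run:
```python
from h import *
s=bot.get_state();R=np.array(s["ee_rot"]);p=np.array(s["position"]);cs=cam("scene")
for uv in((328,264),(335,271),(342,278)):
    for d in(-.0145,-.022):
        o,v=ray(cs,uv);n=R[:,1];t=n@(p+n*d-o)/(n@v);q=o+t*v;print(uv,d,(R.T@(q-p)).round(4),q.round(4))
```

```text
(328, 264) -0.0145 [ 0.0255 -0.0145  0.0867] [ 0.542  -0.2745  0.0919]
(328, 264) -0.022 [ 0.0187 -0.022   0.0769] [ 0.5352 -0.2819  0.1017]
(335, 271) -0.0145 [ 0.0061 -0.0145  0.0887] [ 0.5439 -0.2938  0.0898]
(335, 271) -0.022 [-0.0003 -0.022   0.0789] [ 0.537  -0.3009  0.0997]
(342, 278) -0.0145 [-0.0127 -0.0145  0.0907] [ 0.5457 -0.3124  0.0879]
(342, 278) -0.022 [-0.0187 -0.022   0.0808] [ 0.5388 -0.3192  0.0978]
```

The lower jaw edge reads about 0.090–0.100 m in world z, which is within the required range. The jaws are centred across the board's thickness and width, so I hand in.

```bash
python3 -c "
from station import bot
print(bot.hand_in())"
```

```text
the job is handed in; nothing more can be done
None
```

I handed the job in at about 20 s of the 58 s; the system confirmed the hand-in but gave no verdict. The board is home and released in the card holder, the clip is held wide open over the middle of its upper edge with a jaw clear on each side, and no move went near the bystanders, though I didn't measure them again at the end.

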